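Put the night torch on charge

ROBOT

A 7-joint arm with a two-finger parallel gripper is mounted at the origin on the work surface. World frame = base frame: x ahead of the robot, y to its left, z up, the work surface at z = 0. Lengths are in m, angles in rad, forces in N, time in s.
With the tool pointing down it reaches from about 0.4 to 0.875 m from the base axis. Payload 4.4 kg.
Tool frame: the origin (TCP) lies midway between the tips of the shut fingers; the grasp point (between the pads) lies 19 mm behind it (tcp_to_grasp is the distance from the TCP to the grasp point, in m); z points along the fingers, y is the line along which they close (so a half turn about z gives the same grasp; the last joint's range is limited). The gripper opens to 85 mm and grips with 20 to 120 N. Pads are 22 mm wide; open, the fingers measure 114 mm over their backs; the gripper's body (76 mm by 85 mm) begins 54 mm behind the grasp point. The pads swing forward as they close: fully open they stand 13 mm farther back than shut.
Start: joints at [-1.253, 0.628, 0.038, 1.517, -0.027, 0.996, -0.02], TCP at [0.243, 0.603, 0.231] pointing down, gripper open.
Joint ranges: [-3.06, 3.06], [-0.37, 2.12], [-1.25, 1.32], [0.18, 2.47], [-1.1, 4.24], [0.23, 1.98], [-2.94, 2.94]. Speed limits (rad/s): [2.57, 2.57, 3.14, 3.14, 3.14, 3.14, 3.14].

INTERFACE

Orientations are given as a 3x3 rotation matrix whose columns are the frame's x, y, z axes.
In Python, from cell import reach, servo_line, movej, open_gripper, grasp, sleep, ik, camera, IKError, job_done, current_t, current_joints, current_qd, current_joint_torque, current_tcp_pos, current_eef_rot, current_contact_force, current_torque, current_grip_width, current_finger_force, tcp_to_grasp gives the robot as it stands. Calls block until the motion is done:
- reach(position, orientation): joint-space move of the TCP to a pose.
- servo_line(position, attitude=None, v=0.15, f_stop=None): straight line of the TCP; attitude=None keeps the orientation; v is the mean speed in m/s. With f_stop (N) it stops when the force on the tool has changed by that much, and returns True; else False.
- movej(angles): joint-space move.
- open_gripper() and grasp(): open the fingers fully, or close them until they stop; the grip force is fixed at half the most.
- sleep(seconds).
- ik(position, orientation): joint angles nearest the present ones, or None.
- camera(name): name is "scene" or "top" or "wrist"; returns a dict with "color" (420x560x3 uint8, red, green, blue), "intrinsics" (3x3 intrinsics, pixels), "view" (4x4, takes a point from world to camera coordinates). Camera axes: x right, y down, z forward; pixel columns grow to the right and rows downward; lengths in m; the calibration is good to about 2 mm. A picture is of the moment at which its call begins. There is no depth.
A pose or a line that the arm cannot do raises IKError and nothing moves.
- job_done(): hands the job in; it is judged then, once.
Readings, each from a call of its own:
- current_t(): time.
- current_joints(): joint angles.
- current_qd(): joint speeds.
- current_joint_torque(): joint torques, N m.
- current_tcp_pos(): TCP position.
- current_eef_rot(): TCP orientation.
- current_contact_force(): force on the tool from outside, world axes, zero at the start.
- current_torque(): the same for the moment, N m.
- current_grip_width(): finger opening in m.
- current_finger_force(): force on a finger pad.
Only numpy, scipy, OpenCV 4.12 (cv2) and the standard library are available. Lean on these libraries where they do the work, as an engineer would, in place of code of your own. Each camera call takes 0.05 s, during which the arm holds its last target. There are 200 camera calls.

TASK

Of the three torches standing by the bed, take the one whose length fits the charging cradle between its two end stops and lay it on its side in the cradle, lens at the high end, lowering it right into both saddles before you let go. Then, with the torch lying there, press the green button all the way down and let it up again to start the charge. Leave the other torches and everything else standing where they are.

Things in the scene. Friction and masses are not known exactly. Their poses are not given: they have to be found in the camera images.
- torch_b: Middle-length torch: plain round tube 36 mm in diameter and 150 mm long, silver body, black rubber tail, black head with an orange ring and a yellowish lens; starts upright on its flat tail, lens up. Origin: centre of the tail's flat face; z runs along the tube to the lens, 150 mm away. About 0.2 to 0.3 kg. Of the three, the one that the cradle is made for
- torch_b_lens (a point): centre of the middle torch's lens face (head end)
- torch_a: Short (wrong) torch: plain round tube 36 mm in diameter and 125 mm long, silver body, black rubber tail, black head with an orange ring and a yellowish lens; starts upright on its flat tail, lens up. Origin: centre of the tail's flat face; z runs along the tube to the lens, 125 mm away. About 0.2 to 0.3 kg
- torch_a_lens (a point): centre of the short torch's lens face
- torch_c: Long (wrong) torch: plain round tube 36 mm in diameter and 175 mm long, silver body, black rubber tail, black head with an orange ring and a yellowish lens; starts upright on its flat tail, lens up. Origin: centre of the tail's flat face; z runs along the tube to the lens, 175 mm away. About 0.2 to 0.3 kg
- torch_c_lens (a point): centre of the long torch's lens face
- cradle: sloping cradle of the charging dock. Origin: on the line that a seated torch's axis takes, midway between the end stops, 70 mm above the table; x runs along that line UP the slope (20 degrees) to the high stop, y level across, z square to the line, upwards. The stops are 158 mm apart. Between the saddles the torch's sides are free for fingers: only a spine 30 mm wide, its top 30 mm below the line
- stop_low (a point): black low end stop with copper contact: point on the seated line at its inner face (cradle x = -79 mm). 36 mm wide, 8 mm thick, reaching 6 mm above the line. The torch's tail belongs here
- stop_high (a point): black high end stop: point on the seated line at its inner face (cradle x = +79 mm). 16 mm wide, 8 mm thick, its top 2 mm below the line. The lens belongs here
- saddle_low (a point): point on the seated line over the middle of the low black V saddle (cradle x = -58 mm); 20 mm long along x, arms reach 23 mm to each side and up to 6 mm below the line
- saddle_high (a point): the same for the high V saddle (cradle x = +58 mm)
- dock: fixed white charging dock that carries the cradle and the button. Origin: on the table, straight below the cradle's origin; x level, towards the high end; z up. Base 12 mm high, 100 mm wide, reaching 118 mm towards the high end and 167 mm towards the low end
- charge (a joint): travel of the green charge button, m: 0 up, 0.006 fully down; a spring (4 N when fully down) brings it back
- charge_top (a point): centre of the top face of the green round button (30 mm in diameter), on the dock's base beyond the low end stop, about 55 mm from it; it is pressed straight down
- mug: blue mug, 80 mm wide, 90 mm high, with handle; bystander. Origin: centre of the underside
- book: closed blue book lying flat, 130 x 190 x 28 mm; bystander. Origin: centre of the underside
- clock: white alarm clock, 45 x 100 x 75 mm high; bystander. Origin: centre of the underside
- plant: plant in a black pot 85 mm high, 100 mm wide, leaves to about 220 mm; bystander. Origin: centre of the underside
There are look-alikes about, which are no part of the job. Leave any red look-alike of the torch_b alone.

How it is judged:
On the way, in this order (a step that is already met when the one before it is completed fails the run):
1. the middle-length torch lies in the cradle, lens up the slope, both ends within 8 mm of the seated line, with the fingers still on it (y of torch_b in the frame of cradle between -0.008 and 0.008 m and z of torch_b in the frame of cradle between -0.008 and 0.008 m and y of torch_b_lens in the frame of cradle between -0.008 and 0.008 m and z of torch_b_lens in the frame of cradle between -0.008 and 0.008 m and x of torch_b_lens in the frame of cradle between 0.066 and 0.084 m and contact force between the fingers and torch_b above 0.3 N), for 0.1 s.
2. the green button is pressed at least 4.5 mm down while the released torch lies in the cradle (value of joint charge above 0.0045 m and contact force between the fingers and torch_b below 0.1 N and y of torch_b in the frame of cradle between -0.006 and 0.006 m and z of torch_b in the frame of cradle between -0.006 and 0.006 m and y of torch_b_lens in the frame of cradle between -0.006 and 0.006 m and z of torch_b_lens in the frame of cradle between -0.006 and 0.006 m and x of torch_b_lens in the frame of cradle between 0.066 and 0.084 m), for 0.05 s.
At the end, for the whole second after the job is handed in: The middle-length torch lies still in the cradle between the end stops, lens at the high end (lens face 66 to 84 mm up the line from the cradle's origin), both end centres within 6 mm of the seated line in y and in z; the button is released (less than 2 mm down) (y of torch_b in the frame of cradle between -0.006 and 0.006 m and z of torch_b in the frame of cradle between -0.006 and 0.006 m and y of torch_b_lens in the frame of cradle between -0.006 and 0.006 m and z of torch_b_lens in the frame of cradle between -0.006 and 0.006 m and x of torch_b_lens in the frame of cradle between 0.066 and 0.084 m and linear speed of torch_b below 0.02 m/s and value of joint charge below 0.002 m); the robot touches nothing.
It fails at once if a wrong torch is knocked over or shifted by more than 40 mm (distance of any of torch_a_lens, torch_c_lens from where it was at the start of the episode above 0.04 m).
It fails at once if the mug, book, clock or plant is shifted by more than 40 mm (distance of any of mug, book, clock, plant from where it was at the start of the episode above 0.04 m).
It also fails if it takes over 67 s, if anything falls off the work surface, if the arm or the gripper's body presses on something with over 40 N, if the wrist force passes 120 N, or if a joint passes its speed limit or range.

## Working session

There is one attempt and no reset: what is moved stays moved. The work goes in short steps, each a Python script; the robot and the scene stay as the last script left them, time stands still between calls to the robot, and variables do not carry over. Pictures are saved under pics/ and viewed, at most 10 in all, crops included, and the job is handed in when it is done.

```bash
mkdir -p pics
python3 - <<'E'
from cell import *
import cv2, numpy as np, pickle
d={}
for n in ("scene","top"):
    c=camera(n); d[n]=c; print(n,np.round(c["intrinsics"],1).tolist(),np.round(c["view"],3).tolist())
    cv2.imwrite(f"pics/{n}0.png",cv2.resize(c["color"][:,:,::-1],(784,588),interpolation=cv2.INTER_CUBIC))
pickle.dump(d,open("cams.pkl","wb")); print(current_t(),tcp_to_grasp)
E
ls
```

```text
scene [[407.1, 0.0, 282.1], [0.0, 407.1, 206.6], [0.0, 0.0, 1.0]] [[0.647, 0.763, 0.0, -0.368], [0.477, -0.404, -0.78, -0.191], [-0.595, 0.505, -0.625, 1.687], [0.0, 0.0, 0.0, 1.0]]
top [[387.9, 0.0, 280.7], [0.0, 387.9, 202.1], [0.0, 0.0, 1.0]] [[0.031, -1.0, -0.001, -0.02], [-0.979, -0.03, -0.202, 0.584], [0.202, 0.007, -0.979, 1.068], [0.0, 0.0, 0.0, 1.0]]
0.1 0.0187
cams.pkl
pics
```

View pics/scene0.png

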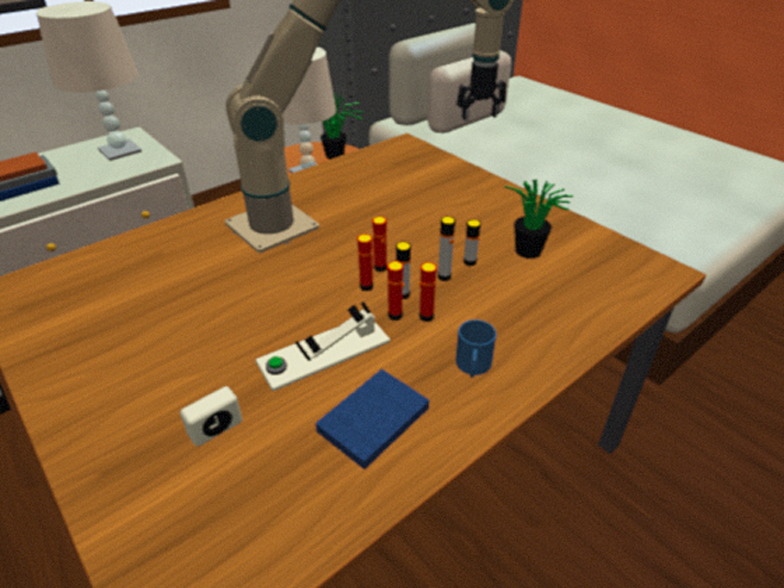

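View pics/top0.png

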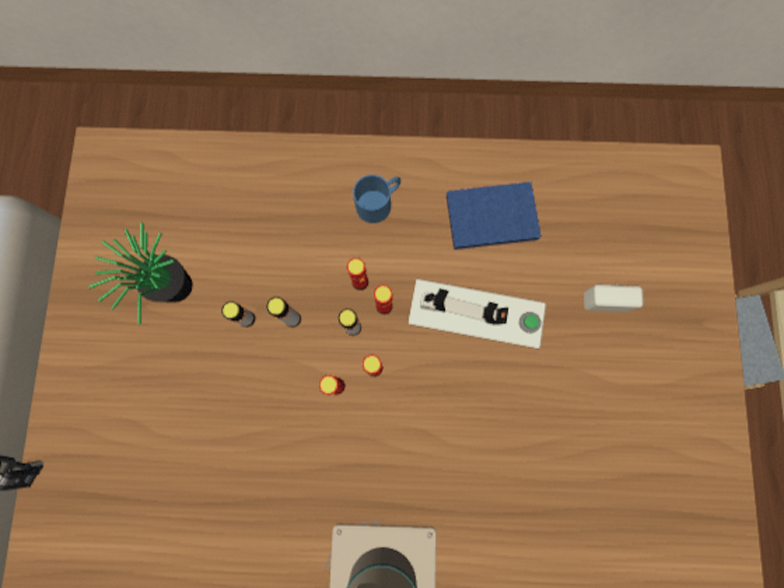

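The scene picture shows three silver torches with lenses at (403,247), (447,221) and (473,224). In the top picture they are at (348,318), (278,307) and (232,311). There are four red look-alikes around the first one. The dock is at top (478,313), with its button at (530,322). I'll measure the lens heights next to find the 150 mm torch, and fit the dock.

```bash
cat > h.py <<'E'
import numpy as np, cv2, pickle
def P(c): return c["intrinsics"]@c["view"][:3]
def proj(c,X):
    X=np.atleast_2d(X); p=(P(c)@np.c_[X,np.ones(len(X))].T).T; return p[:,:2]/p[:,2:]
def tri(c1,p1,c2,p2):
    X=cv2.triangulatePoints(P(c1),P(c2),np.float64(p1).reshape(2,1),np.float64(p2).reshape(2,1))[:,0]; return X[:3]/X[3]
def atz(c,p,z):
    V=c["view"]; R,t=V[:3,:3],V[:3,3]; o=-R.T@t; d=R.T@np.linalg.solve(c["intrinsics"],[p[0],p[1],1]); return o+d*(z-o[2])/d[2]
def blobs(c,lo,hi,a0=8,a1=400):
    m=cv2.inRange(cv2.cvtColor(c["color"],cv2.COLOR_RGB2HSV),lo,hi); n,_,s,ce=cv2.connectedComponentsWithStats(m)
    return [(ce[i],s[i,4]) for i in range(1,n) if a0<=s[i,4]<=a1]
E
python3 - <<'E'
from h import *
d=pickle.load(open("cams.pkl","rb")); s,t=d["scene"],d["top"]
Y=((22,120,120),(34,255,255)); 
bs=blobs(s,*Y); bt=blobs(t,*Y)
for b in bs: print("s",b[0].round(1),b[1])
for b in bt:
    out=[]
    for q in bs:
        X=tri(s,q[0],t,b[0]); e=max(np.abs(proj(s,X)-q[0]).max(),np.abs(proj(t,X)-b[0]).max())
        if e<3 and .08<X[2]<.22: out.append((q[0].round(0).tolist(),X.round(4).tolist(),round(e,2)))
    print("t",b[0].round(1),b[1],out)
G=((45,90,50),(85,255,255))
print([ (b[0].round(1),b[1]) for b in blobs(t,*G)]); 
# dock white outline in top
m=cv2.inRange(cv2.cvtColor(t["color"],cv2.COLOR_RGB2HSV),(0,0,120),(180,70,255)); 
m=cv2.morphologyEx(m,cv2.MORPH_CLOSE,np.ones((9,9)));m[:190]=0;m[260:]=0;m[:,:280]=0;m[:,405:]=0
cs=max(cv2.findContours(m,0,2)[0],key=cv2.contourArea); r=cv2.minAreaRect(cs); print(r)
for p in cv2.boxPoints(r): print(p.round(1),atz(t,p,.012).round(4))
c1=t["color"][190:260,280:400]; cr=[cv2.resize(c1[:,:,::-1],(792,462),interpolation=cv2.INTER_CUBIC)]
cv2.imwrite("pics/dock.png",cr[0])
cv2.imwrite("pics/sc.png",cv2.resize(s["color"][145:285,180:360,::-1],(756,588),interpolation=cv2.INTER_CUBIC))
E
```

```text
s [270.8 156.6] 24
s [319.5 156.7] 42
s [338.  158.9] 37
s [260.  169.5] 28
s [287.5 175.2] 50
s [281.8 189.2] 35
s [305.7 190.2] 36
t [253.5 190. ] 82 [([306.0, 190.0], [0.5975, 0.0719, 0.1485], np.float64(0.21))]
t [273.2 209.5] 85 [([282.0, 189.0], [0.5459, 0.0174, 0.1493], np.float64(0.27))]
t [196.7 218. ] 113 [([320.0, 157.0], [0.5126, 0.2135, 0.174], np.float64(0.23))]
t [164.1 221.1] 101 [([338.0, 159.0], [0.5096, 0.3127, 0.1237], np.float64(0.32))]
t [247.8 226.5] 107 [([288.0, 175.0], [0.4982, 0.0825, 0.1486], np.float64(0.22))]
t [265.  259.8] 94 [([260.0, 170.0], [0.4127, 0.034, 0.1487], np.float64(0.36))]
t [234.1 274.6] 97 [([271.0, 157.0], [0.3728, 0.1125, 0.1489], np.float64(0.49))]
[(array([378.9, 229.4]), np.int32(75))]
((340.8075866699219, 223.5264434814453), (95.645751953125, 33.171939849853516), 10.619654655456543)
[290.7 231. ] [ 0.5071 -0.0345  0.012 ]
[296.9 198.4] [ 0.6073 -0.0505  0.012 ]
[390.9 216. ] [ 0.5618 -0.3346  0.012 ]
[384.8 248.6] [ 0.4633 -0.3139  0.012 ]
```

View pics/sc.png

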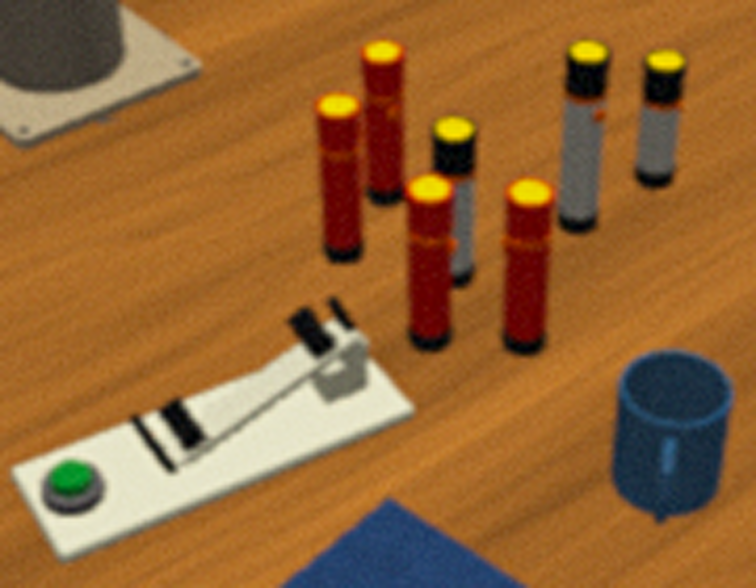

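View pics/dock.png

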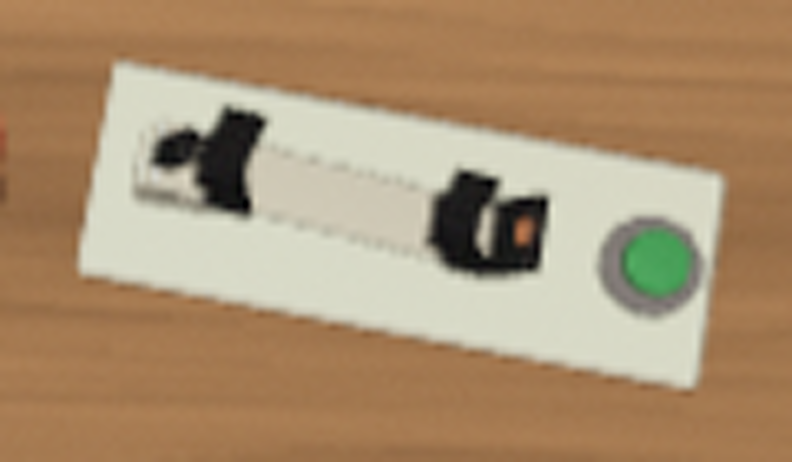

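The torch heights come out at 149 mm, 174 mm and 124 mm. The silver torch with its lens at top (348,318), scene (403,247), crop (453,130), is torch_b, at world (0.498, 0.083). It has a silver body and black head, and the crop confirms this. The four red ones are the look-alikes. The fitted dock base measures 285 x 101 mm, against 285 x 100 mm given. Next I'll plan the grasp direction and check the dock fit in both views.

```bash
cat > plan.py <<'E'
from h import *
from cell import *
B=np.array([.4982,.0825,0]); g=.098; UP=np.array([0,0,1.])
D=np.array([.5387,-.1592,0]); dx=np.array([.1565,.9877,0]); dx/=np.linalg.norm(dx); C=D+.07*UP
c20,s20=np.cos(np.radians(20)),np.sin(np.radians(20))
cx=c20*dx+s20*UP; cy=np.cross(UP,dx); cz=np.cross(cx,cy); OFF=.0187+.004
def Rg(az,al,s):
    h=-np.array([np.cos(az),np.sin(az),0]); z=np.cos(al)*h-np.sin(al)*UP; y=s*np.cross(UP,h)
    R=np.c_[np.cross(y,z),y,z]
    hp=s20*dx-c20*UP
    M=np.c_[hp,cy,cx]@np.c_[h,np.cross(UP,h),UP].T
    return R,M@R
def poses(az,al,s):
    R,Q=Rg(az,al,s); G=B+g*UP+OFF*R[:,2]; L=C+(g-.075)*cx+OFF*Q[:,2]
    return [("pre",G-.12*R[:,2],R),("grasp",G,R),("lift",G+.17*UP,R),("above",L+.12*cz,Q),("place",L,Q)]
E
python3 - <<'E'
from plan import *
d=pickle.load(open("cams.pkl","rb"))
for n,G in (("top",0),("scene",0)):
    pts=[C-.079*cx,C+.079*cx,C-.058*cx-.006*cz+.023*cy,C-.058*cx-.006*cz-.023*cy,C+.058*cx-.006*cz+.023*cy,C+.058*cx-.006*cz-.023*cy]
    pts+=[D+a*dx+b*cy+.012*UP for a in(.118,-.167) for b in(.05,-.05)]+[C-.079*cx+.018*cy+.006*cz,C-.079*cx-.018*cy+.006*cz]
    p=proj(d[n],pts); im=d[n]["color"][:,:,::-1]; o=np.array([280,190] if n=="top" else [175,205]); k=6.6
    im=cv2.resize(im[o[1]:o[1]+72,o[0]:o[0]+120],None,fx=k,fy=k,interpolation=cv2.INTER_CUBIC)
    for q in p: cv2.drawMarker(im,tuple(int(v) for v in ((q-o+.5)*k)),(255,0,255),0,12,1)
    cv2.imwrite(f"pics/ov_{n}.png",im)
cv2.imwrite("pics/ov.png",cv2.resize(np.vstack([cv2.imread("pics/ov_top.png"),cv2.imread("pics/ov_scene.png")]),(500,600)))
S=((45,90,50),(85,255,255))
t,s=d["top"],d["scene"]
bs=[b for b in blobs(s,*S) if 185<b[0][0]<210 and b[0][1]>240]; bt=blobs(t,*S)[0]
for b in bs: X=tri(t,bt[0],s,b[0]); print("button",X.round(4),"dock frame",(X-D)@dx,(X-D)@cy)
for al in (20,30,40):
  for az in (90,105,125,140):
    for sg in (1,-1):
        r=[];J=[]
        for n,p,R in poses(np.radians(az),np.radians(al),sg):
            q=ik(p,R); J.append(q)
            r.append("x" if q is None else "o")
        print(al,az,sg,"".join(r), [] if "x" in r else [np.round(j,2).tolist() for j in (J[1],J[4])])
E
```

```text
button [ 0.5188 -0.2934  0.0257] dock frame -0.1356988234452612 -0.0013990609840686945
20 90 1 ooooo [[-1.09, 1.28, 0.68, 1.69, 0.32, 1.11, -0.83], [0.49, 0.79, -0.46, 1.9, 0.61, 0.59, 2.62]]
20 90 -1 ooooo [[-0.53, 1.16, -0.31, 1.67, 0.95, 1.64, 1.68], [0.07, 0.77, 0.21, 1.91, -0.31, 0.49, 0.33]]
20 105 1 ooooo [[-1.2, 1.26, 0.68, 1.88, 0.51, 0.86, -0.94], [0.49, 0.79, -0.46, 1.9, 0.61, 0.59, 2.62]]
20 105 -1 ooooo [[-0.6, 1.12, -0.29, 1.86, 1.12, 1.53, 1.61], [0.07, 0.77, 0.21, 1.91, -0.31, 0.49, 0.33]]
20 125 1 ooooo [[-1.37, 1.33, 0.78, 2.15, 0.93, 0.46, -1.29], [0.49, 0.79, -0.46, 1.9, 0.61, 0.59, 2.62]]
20 125 -1 ooooo [[-0.71, 1.11, -0.21, 2.13, 1.39, 1.39, 1.45], [0.07, 0.77, 0.21, 1.91, -0.31, 0.49, 0.33]]
20 140 1 ooooo [[-1.23, 1.24, 0.48, 2.35, 1.75, 0.76, -2.04], [0.49, 0.79, -0.46, 1.9, 0.61, 0.59, 2.62]]
20 140 -1 ooooo [[-0.8, 1.14, -0.12, 2.33, 1.67, 1.35, 1.24], [0.07, 0.77, 0.21, 1.91, -0.31, 0.49, 0.33]]
30 90 1 ooooo [[-1.06, 1.18, 0.67, 1.75, 0.27, 0.99, -0.77], [0.26, 0.77, -0.25, 1.91, 0.65, 0.59, 2.49]]
30 90 -1 ooooo [[-0.52, 1.05, -0.27, 1.73, 0.91, 1.45, 1
[... 848 characters left out ...]
1.79], [-0.31, 0.86, 0.5, 1.92, -0.05, 0.47, -0.07]]
40 105 1 ooooo [[-1.11, 1.05, 0.67, 1.98, 0.4, 0.62, -0.73], [0.09, 0.79, -0.14, 1.91, 0.77, 0.66, 2.31]]
40 105 -1 ooooo [[-0.54, 0.92, -0.23, 1.96, 1.07, 1.16, 1.76], [-0.31, 0.86, 0.5, 1.92, -0.05, 0.47, -0.07]]
40 125 1 ooooo [[-1.38, 1.31, 1.12, 2.21, -1.01, 0.24, 0.86], [0.09, 0.79, -0.14, 1.91, 0.77, 0.66, 2.31]]
40 125 -1 ooooo [[-0.62, 0.89, -0.18, 2.19, 1.42, 1.02, 1.63], [-0.31, 0.86, 0.5, 1.92, -0.05, 0.47, -0.07]]
40 140 1 ooooo [[-0.17, 1.08, -0.88, 2.35, 1.71, 1.62, -1.53], [0.09, 0.79, -0.14, 1.91, 0.77, 0.66, 2.31]]
40 140 -1 ooooo [[-0.65, 0.89, -0.13, 2.37, 1.77, 0.99, 1.46], [-0.31, 0.86, 0.5, 1.92, -0.05, 0.47, -0.07]]
```

View pics/ov.png

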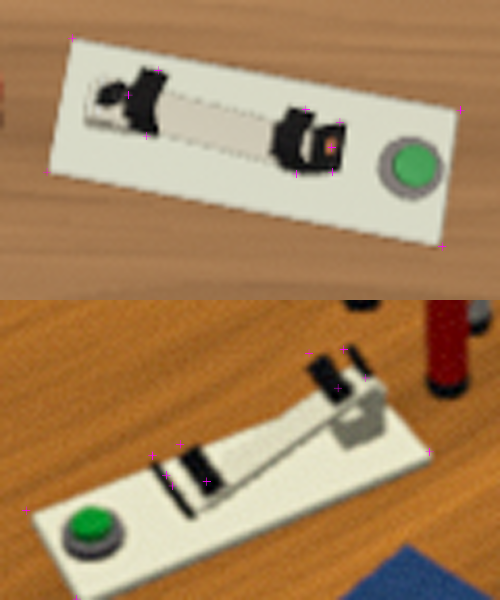

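In the overlay, the top view matches within about 1 px and the scene view sits about 1.5 px off. I'll settle it with two wrist views over the dock.

Run:
```python
from plan import *
ps=poses(np.radians(125),np.radians(30),-1); Q=ps[3][2]
w=[]
Rd=np.c_[np.cross(-cy,-UP),-cy,-UP]
for o in (0.0,-.09):
    reach(D+o*dx+.36*UP,Rd); sleep(.3); w.append(camera("wrist"))
pickle.dump(w,open("w.pkl","wb")); print(current_t(),current_tcp_pos())
ims=[]
for c in w:
    im=cv2.resize(c["color"][:,:,::-1],None,fx=1.4,fy=1.4)
    pts=[C-.079*cx,C+.079*cx]+[C+k*.058*cx-.006*cz+l*.023*cy for k in(1,-1) for l in(1,-1)]+[D+a*dx+b*cy+.012*UP for a in(.118,-.167) for b in(.05,-.05)]
    for q in proj(c,pts): 
        if abs(q).max()<2000: cv2.drawMarker(im,tuple(int(v) for v in (q*1.4)),(255,0,255),0,12,1)
    ims.append(im)
cv2.imwrite("pics/w0.png",cv2.resize(np.vstack(ims),(400,600)) if 0 else ims[0])
print([(b[0].round(1),b[1]) for c in w for b in blobs(c,(45,90,50),(85,255,255),50,20000)])
```

```text
4.1583 [ 0.52503599 -0.24707687  0.3599534 ]
[(array([284. , 252.6]), np.int32(288)), (array([283.9, 195.9]), np.int32(321))]
```

View pics/w0.png

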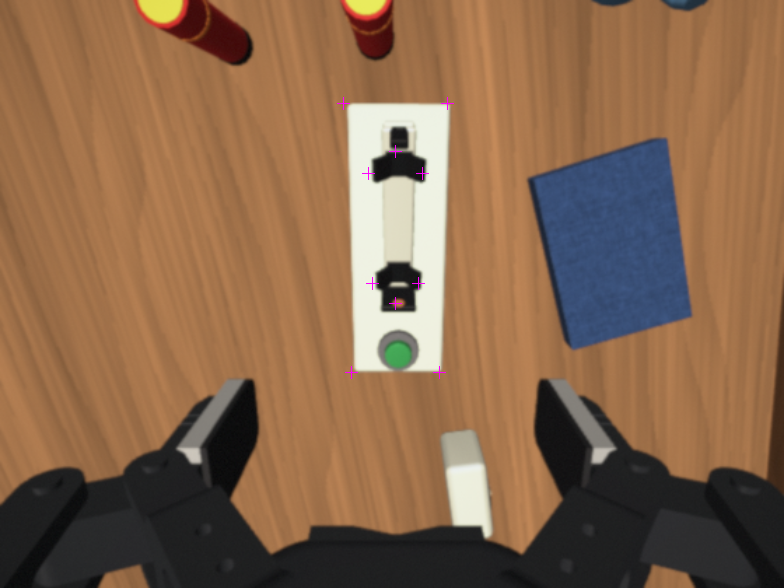

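The wrist picture shows the dock about 3.5 px (3 mm) to the right of the markers. I'll take a view with the tool turned by 180° to cancel any camera bias, then fit the dock quad.

Run:
```python
from plan import *
from scipy.optimize import least_squares
Rd=np.c_[np.cross(cy,-UP),cy,-UP]
reach(D-.09*dx+.36*UP,Rd); sleep(.3); w=pickle.load(open("w.pkl","rb"))[:2]+[camera("wrist")]; pickle.dump(w,open("w.pkl","wb")); print(current_t())
cams=w+[pickle.load(open("cams.pkl","rb"))["top"]]
def quad(c,p):
    m=cv2.inRange(cv2.cvtColor(c["color"],cv2.COLOR_RGB2HSV),(0,0,130),(180,60,255))
    roi=np.zeros_like(m); cv2.fillConvexPoly(roi,cv2.convexHull((p+(p-p.mean(0))*.1).astype(np.float32)).astype(int),255)
    m=cv2.morphologyEx(m&roi,cv2.MORPH_OPEN,np.ones((3,3)))
    cs=cv2.convexHull(max(cv2.findContours(m,0,2)[0],key=cv2.contourArea))
    e=.02*cv2.arcLength(cs,True); a=cv2.approxPolyDP(cs,e,True)[:,0].astype(float); return a
def model(v):
    a=np.array([np.cos(v[2]),np.sin(v[2]),0]); b=np.cross(UP,a); o=np.array([v[0],v[1],.012])
    return np.array([o+k*a+l*b for k in(.118,-.167) for l in(.05,-.05)])
v0=[D[0],D[1],np.arctan2(dx[1],dx[0])]
for i,c in enumerate(cams):
    p=proj(c,model(v0)); a=quad(c,p)
    if len(a)!=4: print(i,"quad",len(a),a.tolist()); continue
    a=np.array([a[np.argmin(np.linalg.norm(a-q,axis=1))] for q in p])
    s=least_squares(lambda v:(proj(c,model(v))-a).ravel(),v0,x_scale=[.01,.01,.01]); print(i,s.x.round(4),"rms px",np.sqrt(np.mean(s.fun**2)).round(2))
```

```text
4.7583
0 [ 0.5401 -0.1592  1.4235] rms px 2.16
1 [ 0.5411 -0.16    1.4224] rms px 2.05
2 [ 0.5409 -0.1602  1.4182] rms px 2.13
3 [ 0.5385 -0.1582  1.4295] rms px 0.98
```

Run:
```python
from plan import *
w=pickle.load(open("w.pkl","rb"))
print(current_eef_rot().round(2).tolist(),current_joints(),current_t(),len(w)); print([c["view"].round(3).tolist() for c in w[1:]])
c=w[2]; cv2.imwrite("pics/w2.png",c["color"][:,:,::-1])
```

```text
[[0.16, 0.99, 0.0], [0.99, -0.16, -0.0], [-0.0, 0.0, -1.0]] [-0.06196951  0.49079956  0.73580651  1.54423721 -0.34119957  1.23886252
  0.56984121] 4.7583 3
[[[0.988, -0.154, -0.001, -0.557], [-0.147, -0.945, 0.293, -0.231], [-0.046, -0.289, -0.956, 0.455], [0.0, 0.0, 0.0, 1.0]], [[0.988, -0.156, -0.001, -0.557], [-0.149, -0.944, 0.294, -0.231], [-0.046, -0.29, -0.956, 0.455], [0.0, 0.0, 0.0, 1.0]]]
```

View pics/w2.png

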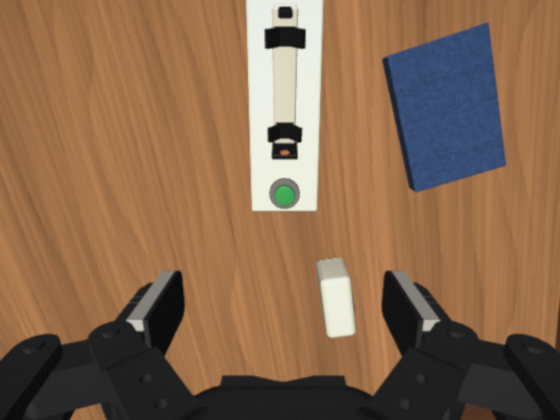

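The arm treated the half turn as the same grasp, so this view isn't flipped. I'll turn joint 7 by π explicitly.

Run:
```python
from plan import *
from scipy.optimize import least_squares
Rd=np.c_[np.cross(cy,-UP),cy,-UP]
reach(D+.06*dx+.36*UP,Rd); q=current_joints(); q[6]-=np.pi*np.sign(q[6]); movej(q); sleep(.3)
w=pickle.load(open("w.pkl","rb"))[:2]+[camera("wrist")]; pickle.dump(w,open("w3.pkl","wb")); print(current_t(),current_eef_rot().round(2)[:,0])
d=pickle.load(open("cams.pkl","rb")); cams=w+[d["top"],d["scene"]]
def dist(c,p):
    m=cv2.inRange(cv2.cvtColor(c["color"],cv2.COLOR_RGB2HSV),(0,0,130),(180,60,255))
    roi=np.zeros_like(m); h=cv2.convexHull((p+(p-p.mean(0))*.12).astype(np.float32)).astype(int); cv2.fillConvexPoly(roi,h,255)
    m&=roi; m=cv2.morphologyEx(m,cv2.MORPH_OPEN,np.ones((3,3)))
    return cv2.convexHull(max(cv2.findContours(m,0,cv2.CHAIN_APPROX_NONE)[0],key=cv2.contourArea))
def model(v):
    a=np.array([np.cos(v[2]),np.sin(v[2]),0]); b=np.cross(UP,a); o=np.array([v[0],v[1],0])
    return np.array([o+k*a+l*b+z*UP for k in(.118,-.167) for l in(.05,-.05) for z in (0,.012)])
v0=[D[0],D[1],np.arctan2(dx[1],dx[0])]
for i,c in enumerate(cams):
    K=dist(c,proj(c,model(v0)))
    def f(v):
        h=cv2.convexHull(proj(c,model(v)).astype(np.float32))   # outline of base incl. its sides
        return np.array([cv2.pointPolygonTest(h,(float(x)+0,float(y)+0),True) for x,y in pts])
    hull=K[:,0].astype(float); pts=[]
    for a,b in zip(hull,np.roll(hull,-1,0)):
        n=max(1,int(np.linalg.norm(b-a)/3)); pts+=[a+(b-a)*k/n for k in range(n)]
    s=least_squares(f,v0,x_scale=[.01,.01,.01],diff_step=1e-3,loss="soft_l1"); print(i,s.x.round(4),"rms",np.sqrt(np.mean(f(s.x)**2)).round(2),len(pts))
    p=[b[0] for b in blobs(c,(45,90,50),(85,255,255),20,20000) if np.linalg.norm(b[0]-proj(c,D-.1357*dx+.0257*UP)[0])<15]
    if p: X=atz(c,p[0],.0257); print("  button",X.round(4),((X-D)@dx).round(4),((X-D)@cy).round(4))
cv2.imwrite("pics/w3.png",w[2]["color"][:,:,::-1])
```

```text
9.5583 [ 0.16  0.99 -0.  ]
0 [ 0.5411 -0.159   1.4149] rms 0.89 168
  button [ 0.5197 -0.295   0.0257] -0.1371 -0.0025
1 [ 0.5409 -0.1604  1.4136] rms 1.01 184
  button [ 0.5198 -0.2944  0.0257] -0.1365 -0.0024
2 [ 0.5413 -0.1586  1.4136] rms 0.81 159
  button [ 0.5195 -0.2953  0.0257] -0.1375 -0.0024
3 [ 0.5396 -0.1585  1.4143] rms 0.3 80
  button [ 0.5183 -0.2944  0.0257] -0.1367 -0.001
4 [ 0.5391 -0.1576  1.4253] rms 1.19 71
  button [ 0.5195 -0.2927  0.0257] -0.1348 -0.002
```

The fits agree within 2 mm: dock at (0.5405, -0.159), yaw 1.414, button at (0.519, -0.295). Now the grasp.

```bash
sed -i 's/^D=.*/D=np.array([.5405,-.159,0]); dx=np.array([np.cos(1.4142),np.sin(1.4142),0]); C=D+.07*UP/' plan.py
python3 - <<'E'
from plan import *
ps=poses(np.radians(125),np.radians(30),-1)
(_,p,R),(_,G,_),(_,L,_)=ps[:3]
print(p,G)
reach(p+.22*UP,R); servo_line(p,R,v=.25); servo_line(G,R,v=.15); print(current_t(),current_tcp_pos(),current_contact_force().round(1))
grasp(); print(current_t(),current_grip_width(),current_finger_force())
servo_line(L,R,v=.15); sleep(.2); print(current_t(),current_grip_width(),current_contact_force().round(1))
Q=ps[3][2]; reach(ps[3][1],Q); sleep(.3); print(current_t(),current_grip_width(),current_tcp_pos())
ims=[]
d={n:camera(n) for n in("scene","top","wrist")}; pickle.dump(d,open("held.pkl","wb"))
a=d["scene"]["color"][130:330,140:400,::-1]; b=d["top"]["color"][150:300,200:420,::-1]
cv2.imwrite("pics/held.png",np.hstack([cv2.resize(a,(400,308)),cv2.resize(b,(400,308))]))
E
```

```text
[0.449868   0.15152525 0.14665   ] [0.50947581 0.06639647 0.08665   ]
13.6083 [0.50946665 0.06724347 0.08698483] [ 0.2 -0.4  0.4]
14.125 0.03469045840812932 59.266769886016846
15.6083 0.03451750509527273 [-0.1  0.8 -2.8]
17.325 0.03467006576487602 [ 0.53661176 -0.18119675  0.1677529 ]
```

View pics/held.png

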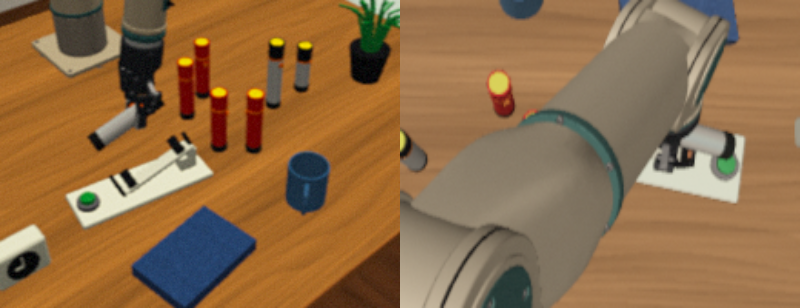

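Torch_b is held (34.7 mm wide), and the reds and the wrong torches are still standing. In the picture the tail is at scene crop (97,140), over the low end. I'll check that against the prediction, then lower it.

Run:
```python
from plan import *
d=pickle.load(open("held.pkl","rb")); pr=proj(d["scene"],[C-.075*cx+.12*cz])[0]; print("tail pred",pr,"seen ~203,221")
ps=poses(np.radians(125),np.radians(30),-1); L,Q=ps[4][1:]; 
if np.linalg.norm(pr-[203,221])>6: raise SystemExit
Q=current_eef_rot()
servo_line(L+.025*cz,Q,v=.1); sleep(.3)
hit=servo_line(L-.004*cz,Q,v=.03,f_stop=6); sleep(.2)
e=current_tcp_pos()-L; print(hit,current_t(),"err cradle",[(e@k).round(4) for k in(cx,cy,cz)],current_contact_force().round(1),current_grip_width())
d={n:camera(n) for n in("scene","top","wrist")}; pickle.dump(d,open("placed.pkl","wb"))
a=d["scene"]["color"][190:290,160:290,::-1]; b=d["wrist"]["color"][:,:,::-1]
cv2.imwrite("pics/placed.png",np.hstack([cv2.resize(a,(400,308)),cv2.resize(b,(400,308))]))
```

```text
tail pred [198.30861587 222.43061549] seen ~203,221
True 19.8 err cradle [np.float64(-0.0), np.float64(-0.0005), np.float64(0.0022)] [2.3 0.1 2.2] 0.034471799164870545
```

View pics/placed.png

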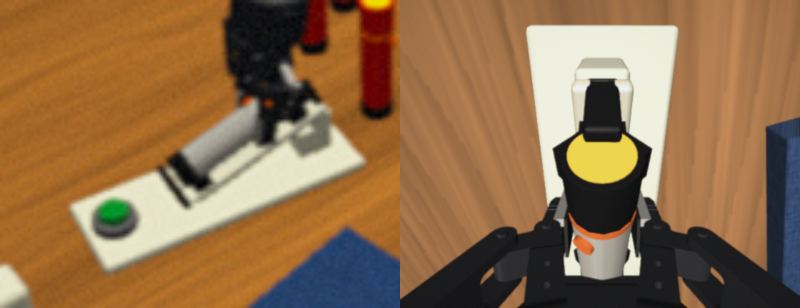

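The torch has touched the saddles, 2 mm above nominal, with the lens at the high stop and the tail behind the low stop. I'll press it lightly home and check the lens pixel.

Run:
```python
from plan import *
def rep():
    c=camera("wrist"); b=max(blobs(c,(22,120,120),(34,255,255),300,20000),key=lambda b:b[1])
    print(current_t(),"lens",b[0].round(1),b[1],"pred x75",proj(c,[C+.075*cx])[0].round(1),"z+5",proj(c,[C+.075*cx+.005*cz])[0].round(1),"y+5",proj(c,[C+.075*cx+.005*cy])[0].round(1))
L=poses(np.radians(125),np.radians(30),-1)[4][1]
rep()
hit=servo_line(current_tcp_pos()-.005*cz,v=.02,f_stop=14); sleep(.4); e=current_tcp_pos()-L
print(hit,[(e@k).round(4) for k in(cx,cy,cz)],current_contact_force().round(1)); rep()
```

```text
20.0 lens [282.5 217.3] 5041 pred x75 [279.3 211.9] z+5 [279.1 224.7] y+5 [262.3 211.8]
True [np.float64(-0.0001), np.float64(-0.0005), np.float64(0.0022)] [-0.9  1.   6.8]
20.6583 lens [282.3 217.3] 5037 pred x75 [278.8 211.9] z+5 [278.6 224.8] y+5 [261.8 211.9]
```

Solidly seated: the lens is within about 2 mm in z and 1 mm in y of prediction, and pressing didn't move it. Now I release, retreat, look, and then press the button.

Run:
```python
from plan import *
open_gripper(); sleep(.3)
R=current_eef_rot(); servo_line(current_tcp_pos()-.16*R[:,2],v=.15); print(current_t(),current_contact_force().round(1))
Rd=np.c_[np.cross(-cy,-UP),-cy,-UP]; bt=np.array([.5193,-.2947,0])
reach(bt+.15*UP,Rd); grasp(); sleep(.2); print(current_t(),current_grip_width(),current_contact_force().round(1))
d={n:camera(n) for n in("scene","top","wrist")}; pickle.dump(d,open("rel.pkl","wb"))
a=d["scene"]["color"][190:290,160:290,::-1]; b=d["wrist"]["color"][:,:,::-1]
cv2.imwrite("pics/rel.png",np.hstack([cv2.resize(a,(400,308)),cv2.resize(b,(400,308))]))
for n in ("scene","wrist"):
    print(n,[x[0].round(1) for x in blobs(d[n],(22,120,120),(34,255,255),8,20000)],proj(d[n],[C+.071*cx,C-.079*cx]).round(1).tolist())
```

```text
22.725 [ 0.9 -0.3  1. ]
24.4917 0.0005063585892422335 [-0.2  0.2  0.2]
scene [array([270.7, 156.6]), array([319.6, 156.7]), array([338. , 158.9]), array([260. , 169.5]), array([281.9, 189.2]), array([305.7, 190.2])] [[255.2, 218.1], [214.8, 246.8]]
wrist [] [[281.4, -193.4], [281.8, 125.2]]
```

View pics/rel.png

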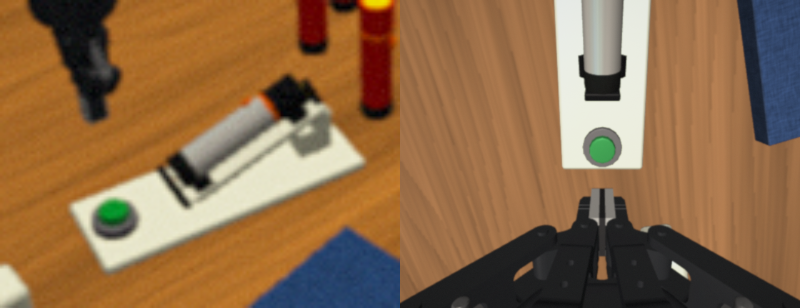

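The torch lies straight in both saddles and the other torches haven't moved. The closed fingertips are above the button, so I'll press it.

Run:
```python
from plan import *
p=current_tcp_pos(); t=lambda z:np.array([.5193,-.2947,z])
servo_line(t(.045),v=.12); sleep(.2)
hit=servo_line(t(.012),v=.02,f_stop=14); print(hit,current_tcp_pos(),current_contact_force().round(1))
sleep(.3); print(current_tcp_pos(),current_contact_force().round(1),current_t())
```

```text
True [ 0.51931257 -0.2947002   0.0280503 ] [-1.2  1.1  8.2]
[ 0.51931784 -0.29469008  0.02803306] [-1.5  0.3  8.6] 27.125
```

Static force is 8.6 N, more than the 4 N spring. I'll repeat with a force profile to confirm the button bottomed out.

Run:
```python
from plan import *
t=lambda z:np.array([.5193,-.2947,z])
for z in (.038,.036,.034,.032,.030,.029,.028,.0275):
    servo_line(t(z),v=.03); sleep(.15); print(z,current_tcp_pos()[2].round(4),current_contact_force()[2].round(1))
c=camera("scene"); b=pickle.load(open("rel.pkl","rb"))["scene"]
sleep(.2)
servo_line(t(.10),v=.1); servo_line(t(.2),v=.15); sleep(.5); print(current_t(),current_contact_force().round(1))
d=camera("top"); w=camera("wrist"); s=camera("scene")
print("scene diff torch", np.abs(s["color"][205:265,205:270].astype(int)-b["color"][205:265,205:270]).mean(), [x[0].round(1) for x in blobs(s,(45,90,50),(85,255,255),20,200)],[x[0].round(1) for x in blobs(b,(45,90,50),(85,255,255),20,200)])
```

```text
0.038 0.0377 -0.5
0.036 0.0359 -0.7
0.034 0.0341 0.9
0.032 0.0321 2.4
0.03 0.0301 3.4
0.029 0.0291 3.5
0.028 0.0281 4.7
0.0275 0.0281 8.5
33.025 [ 0.2 -0.3  0.3]
scene diff torch 3.19 [array([250. ,  74.4]), array([196.5, 258.5])] [array([196.4, 258.5])]
```

The profile shows spring travel from 34 to 28 mm, which is the full 6 mm, then a hard stop. The button is back up, the torch hasn't moved and the robot is clear.

```bash
python3 -c "
from cell import *
print(job_done(),current_t())"
```

```text
the job is handed in; nothing more can be done
the job is handed in; nothing more can be done
```

The middle-length torch lies seated in the cradle, lens at the high end; I pressed the green button its full 6 mm twice (the second time to confirm the travel), let it up, and handed the job in at about 33 s; the other torches showed no movement, and the other items I did not re-measure.

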